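# Dressing stick from the right compartment

## Task

The dressing stick is kept in the compartment whose lid has the single straight bar as its pull. Slide that lid fully open towards the back, leaving the other two lids shut, take out the stick and lay it lengthwise on the middle of the oil stone, without moving the stone. Leave the lid open.

Things in the scene. Friction and masses are not known exactly. Their poses are not given: they have to be found in the camera images.
- bar_lid: Sliding wooden lid, 126 x 99 x 5 mm, shut at the start; one of three in a row. Origin: centre of its underside, 40 mm above the bench; +x points away from the robot and is the way it opens (125 mm of travel, about 1.5 N of friction, stays where left). Pull: a bar 46 mm long (x), 14 wide (y), 5 to 21 mm above this origin, centred 28 mm towards -x. Box centred below it when shut: inside 116 x 100 mm, floor 30 mm below this origin.
- knob_lid: Sliding wooden lid, 126 x 99 x 5 mm, shut at the start; one of three in a row. Origin: centre of its underside, 40 mm above the bench; +x points away from the robot and is the way it opens (125 mm of travel, about 1.5 N of friction, stays where left). Pull: one round knob, 24 mm across, 16 high, 28 mm towards -x. To stay shut.
- studs_lid: Sliding wooden lid, 126 x 99 x 5 mm, shut at the start; one of three in a row. Origin: centre of its underside, 40 mm above the bench; +x points away from the robot and is the way it opens (125 mm of travel, about 1.5 N of friction, stays where left). Pull: two round studs, 14 mm across, 16 high, side by side 34 mm apart, 28 mm towards -x. To stay shut.
- dressing_stick: Grey square abrasive stick, 25 x 100 x 25 mm, lying on the floor of the compartment under bar_lid, hidden until that lid is open, its length roughly along the lid's x. Origin: centre of its underside; its own y axis is its length, z up.
- oil_stone: Loose red-brown oil stone, 50 x 150 x 25 mm, lying flat on the bench to the left of the organiser, its length pointing roughly away from the robot. Origin: centre of its underside; its own y axis is its length, z up.

How it is judged:
On the way:
1. the bar lid is slid open by more than 95 mm (distance of bar_lid from where it was at the start of the episode above 0.095 m), for 0.2 s.
At the end, for the whole second after the job is handed in: The dressing stick rests flat on top of the oil stone, its centre within 15 mm across and 30 mm along of the stone's centre, lengthwise within 15 degrees; the stone is within 30 mm of where it lay; the bar lid is open by more than 95 mm and the other two lids are within 15 mm of shut (x of dressing_stick in the frame of oil_stone between -0.015 and 0.015 m and y of dressing_stick in the frame of oil_stone between -0.03 and 0.03 m and z of dressing_stick in the frame of oil_stone between 0.018 and 0.032 m and angle between the y axis of dressing_stick and the y axis of oil_stone, either way round below 0.26 rad and angle between dressing_stick's own z axis and vertical below 0.12 rad and angle between oil_stone's own z axis and vertical below 0.1 rad and distance of oil_stone from where it was at the start of the episode below 0.03 m and linear speed of dressing_stick below 0.02 m/s and distance of bar_lid from where it was at the start of the episode above 0.095 m and distance of each of knob_lid, studs_lid from where it was at the start of the episode below 0.015 m); the robot touches nothing.
It fails at once if another lid is opened by more than 15 mm (distance of any of knob_lid, studs_lid from where it was at the start of the episode above 0.015 m).
It fails at once if the oil stone is shoved by more than 30 mm (distance of oil_stone from where it was at the start of the episode above 0.03 m).
It also fails if it takes over 53 s, if anything falls off the work surface, if the arm or the gripper's body presses on something with over 40 N, if the wrist force passes 120 N, or if a joint passes its speed limit or range.

## Robot

A 6-joint arm with a two-finger parallel gripper is mounted at the origin on a cart in front of the work surface, level with it; the furniture and walls round the work are solid. World frame = base frame: x ahead of the robot, y to its left, z up, the work surface at z = 0. Lengths are in m, angles in rad, forces in N, time in s.
With the tool pointing down it reaches from about 0.3 to 0.775 m from the base axis. Payload 14.6 kg.
Tool frame: the origin (TCP) lies midway between the tips of the shut fingers; the grasp point (between the pads) lies 19 mm behind it; z points along the fingers, y is the direction in which the jaws open and shut (so a half turn about z gives the same grasp; the last joint's range is limited). The gripper opens to 94 mm and grips with 3 to 60 N. Pads are 16 mm wide; open, the fingers measure 119 mm over their backs; the gripper's body (75 mm by 177 mm) begins 78 mm behind the grasp point.
Start: joints at [1.218, 0.3, 1.521, -0, 1.321, -0.067], TCP at [0.155, 0.528, 0.205] pointing down, gripper open.
Joint ranges: [-3.03, 3.03], [-0.79, 2.21], [0.23, 2.52], [-1.04, 4.18], [0, 3.07], [-2.55, 2.55]. Speed limits (rad/s): [2.22, 2.22, 2.57, 3.14, 3.14, 3.14].

## Interface

Orientations are given as a unit quaternion [w, x, y, z].
In Python, from cell import ctrl gives the robot as it stands. The module is installed in compiled form; this text tells all that it offers.
- The arm moves only by the tool drive_tool, never from a script. Its arguments are lists of equal length, an entry for each row: "hand": the opening, from 0 (shut) to 1 (fully open); "xyz": the shift along the tool's x, y, z each as a share of 0.08 m, from -1 to 1, a list of three; "twist": the turn, a rotation vector about the tool's x, y, z each as a share of 30 degrees, from -1 to 1, a list of three. A call has 1 to 20 rows; each row shifts and turns the pose as measured when the row begins, along the tool's axes as they then stand; what a row does not reach is not made up. A row lasts 1/10 s, in which the tool goes at most 50 mm and 8.59 degrees, less where a joint would pass 70% of its speed; a pose out of reach is approached as far as the arm can. A call with a number of a shift or a turn outside -1 to 1 is refused whole. A call with a gripper value outside its range is refused whole. The fingers move at their own pace and stop on an object; "squeeze" is the grip in N (left out, the last holds). Time passes only in rows, so rows that do not move let the fingers close. It gives the time, the measured TCP pose, the force and the opening at its end, in the units of the state.
- ctrl.observe(): the state, without advancing time (a new reading comes with each control period).
- ctrl.camera(name): name is "scene" or "top" or "wrist"; returns a dict with "color" (420x560x3 uint8, red, green, blue), "range_z" (420x560 float32, m along the optical axis (not along the pixel's ray), 0 where there is no reading), "K" (3x3 intrinsics, pixels), "view" (4x4, takes a point from world to camera coordinates). Camera axes: x right, y down, z forward; pixel columns grow to the right and rows downward; lengths in m; the calibration is good to about 2 mm. The wrist camera is an equidistant fisheye: a pixel r from the principal point sees the ray r / f radians off the axis. A picture is of the moment at which its call begins.
- ctrl.sign_off(): hands the job in, once; it reports no verdict.
The state is a dict: "clock": time; "q": joint angles; "qd": joint speeds; "effort": joint torques, N m; "ee_pos": TCP position; "tcp_rot": TCP orientation; "force": force on the tool from outside, world axes, zero at the start; "wrist_torque": the same for the moment, N m; "gripper_width": finger opening in m.
Only numpy, scipy, OpenCV 4.12 (cv2) and the standard library are available. Lean on these libraries where they do the work, as an engineer would, in place of code of your own. Each camera call takes 0.05 s, during which the arm holds its last target.

## Working session

There is one attempt and no reset: what is moved stays moved. The work goes in short steps, Python scripts to look and compute and a tool call to move; the robot and the scene stay as the last step left them, time stands still between calls to the robot, and variables do not carry over. Pictures are saved under pics/ and viewed, and the job is handed in when it is done.

Besides the shell and the picture viewer there is one more tool, called after "Call:" as a command line: name --argument value ..., lists and objects as JSON in quotes. drive_tool: Moves the arm, as the interface text tells. Its arguments: {"type":"object","properties":{"hand":{"type":"array"},"xyz":{"type":"array"},"twist":{"type":"array"},"squeeze":{"type":"number"}},"required":["hand","xyz","twist"]}

```bash
mkdir -p pics
python3 - <<'E'
from cell import ctrl
import cv2,numpy as np
s=ctrl.observe(); print({k:np.round(v,3).tolist() for k,v in s.items()})
for n in ["scene","top"]:
    c=ctrl.camera(n); cv2.imwrite(f"pics/{n}0.png",c["color"][:,:,::-1]); np.savez(f"{n}0.npz",**c); print(n,np.round(c["K"],1).tolist(),np.round(c["view"],3).tolist())
E
```

```text
{'clock': 0.0, 'q': [1.218, 0.3, 1.522, -0.0, 1.321, -0.067], 'qd': [0.001, 0.0, -0.0, -0.001, 0.002, -0.001], 'effort': [0.001, -53.181, -35.274, 0.071, 0.025, -0.0], 'ee_pos': [0.155, 0.527, 0.205], 'tcp_rot': [-0.0, 0.142, 0.99, -0.001], 'force': [-0.272, -0.421, -0.327], 'wrist_torque': [-0.002, 0.015, -0.043], 'gripper_width': 0.094}
scene [[400.8, 0.0, 284.1], [0.0, 400.8, 213.9], [0.0, 0.0, 1.0]] [[-0.508, -0.861, -0.005, 0.276], [-0.343, 0.207, -0.916, 0.231], [0.79, -0.464, -0.401, 0.503], [0.0, 0.0, 0.0, 1.0]]
top [[494.4, 0.0, 277.5], [0.0, 494.4, 205.9], [0.0, 0.0, 1.0]] [[-0.017, -1.0, 0.005, 0.036], [-0.99, 0.016, -0.138, 0.495], [0.138, -0.008, -0.99, 0.88], [0.0, 0.0, 0.0, 1.0]]
```

View pics/scene0.png

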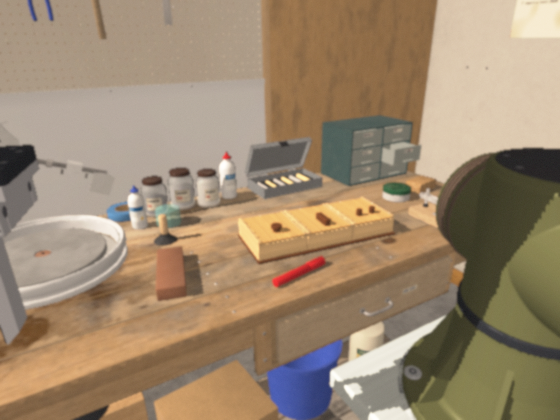

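View pics/top0.png

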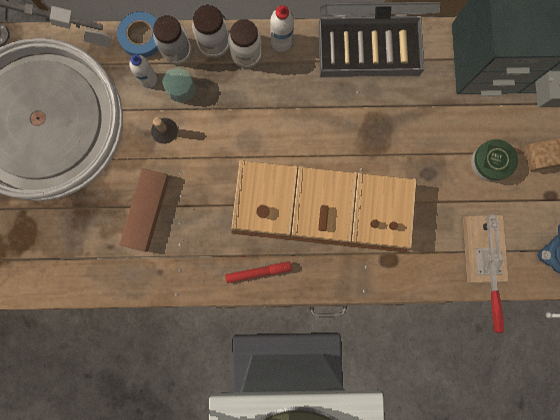

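The top view shows the knob lid at (265,210), the bar lid at (325,217), the studs lid at (388,225), and the oil stone at about (145,210). The bar lid is the middle one, and nothing stands behind it. Next I'll measure these.

```bash
cat > h.py <<'E'
import numpy as np,cv2
def ray(c,uv,z):
    K=c["K"];V=c["view"];R=V[:3,:3];t=V[:3,3]
    uv=np.atleast_2d(np.asarray(uv,float)); d=np.c_[uv,np.ones(len(uv))]@np.linalg.inv(K).T@R
    o=-R.T@t; return o+d*((z-o[2])/d[:,2])[:,None]
def world(c):
    z=c["range_z"];h,w=z.shape;u,v=np.meshgrid(np.arange(w),np.arange(h))
    p=np.stack([(u-c["K"][0,2])/c["K"][0,0]*z,(v-c["K"][1,2])/c["K"][1,1]*z,z],-1)
    return (p-c["view"][:3,3])@c["view"][:3,:3]
E
python3 - <<'E'
from h import *
c=dict(np.load("top0.npz"));W=world(c);ok=c["range_z"]>0
hsv=cv2.cvtColor(c["color"],cv2.COLOR_RGB2HSV)
def rect(m,name,z):
    n,l,st,_=cv2.connectedComponentsWithStats(m.astype(np.uint8))
    i=1+np.argmax(st[1:,4]);mm=l==i
    v,u=np.nonzero(mm);P=ray(c,np.c_[u,v],z)[:,:2]
    r=cv2.minAreaRect((P*1000).astype(np.float32)); print(name,st[i],r,np.round(np.median(W[mm&ok],0),4)); return mm
print("stone hsv",hsv[210,145],"lid",hsv[190,325],"bar",hsv[217,324],"W",W[210,145],W[190,325],W[217,324],W[212,264])
roi=np.zeros(ok.shape,bool);roi[160:260,110:180]=1
for zt in (.012,.016,.02):
  rect(roi&(W[:,:,2]>zt)&ok,"stone z>%g"%zt,.025)
roi[:]=0;roi[150:260,220:430]=1
for zt in (.03,.036): rect(roi&(W[:,:,2]>zt)&ok,"org z>%g"%zt,.045)
roi[:]=0;roi[195:240,310:340]=1
rect(roi&(W[:,:,2]>.053)&ok,"bar z",.061)
rect(roi&(hsv[:,:,2]<110),"bar dark",.061)
for x0,x1 in((250,280),(368,382),(385,402)):
  roi[:]=0;roi[195:240,x0:x1]=1
  rect(roi&(W[:,:,2]>.053)&ok,"pull",.061)
roi[:]=0;roi[:,:]=1
im=cv2.resize(c["color"][150:270,90:430],None,fx=2.35,fy=2.35,interpolation=cv2.INTER_CUBIC);cv2.imwrite("pics/crop0.png",im[:,:,::-1])
E
```

```text
stone hsv [  9 121 120] lid [ 16 122 186] bar [ 12 140 102] W [0.49257789 0.27454248 0.0267677 ] [ 0.52143774 -0.0593785   0.04675557] [ 0.47008234 -0.0546255   0.06059085] [0.48079107 0.05266289 0.06127713]
stone z>0.012 [ 120  168   49   83 2230] ((494.99017333984375, 276.6784973144531), (53.6512565612793, 149.31967163085938), 74.68379974365234) [0.4942 0.2775 0.0249]
stone z>0.016 [ 120  168   48   83 2192] ((495.1749267578125, 277.3429260253906), (52.24912643432617, 149.22569274902344), 74.82746887207031) [0.4942 0.2779 0.0249]
stone z>0.02 [ 120  168   48   83 2144] ((495.33648681640625, 277.93853759765625), (51.014976501464844, 149.22569274902344), 74.82746887207031) [0.4942 0.2783 0.025 ]
org z>0.03 [  231   160   185    88 12335] ((497.53997802734375, -57.18516540527344), (328.3099060058594, 129.85337829589844), 82.80557250976562) [ 0.496  -0.0575  0.0454]
org z>0.036 [  231   160   185    88 12258] ((497.8505554199219, -57.223236083984375), (328.3096923828125, 129.23167419433594), 82.80368041992188) [ 0.4962 -0.0573  0.0455]
bar z [318 205  11  26 204] ((469.523681640625, -53.04737854003906), (14.316244125366211, 45.838096618652344), 82.38272094726562) [ 0.47   -0.053   0.0608]
bar dark [319 206  10  25 188] ((468.34613037109375, -53.47789764404297), (14.611599922180176, 44.40639114379883), 82.67476654052734) [ 0.4684 -0.054   0.0607]
pull [256 204  14  14 138] ((483.51666259765625, 55.58749771118164), (22.866018295288086, 22.097097396850586), 17.621152877807617) [0.483  0.0561 0.0606]
pull [371 219   8   8  52] ((458.6507568359375, -144.6313934326172), (12.680909156799316, 12.580307006835938), 89.0462417602539) [ 0.4578 -0.1449  0.0606]
pull [390 221   8   8  53] ((454.4379577636719, -178.46725463867188), (12.528721809387207, 12.747182846069336), 87.21173095703125) [ 0.4537 -0.1785  0.0607]
```

View pics/crop0.png

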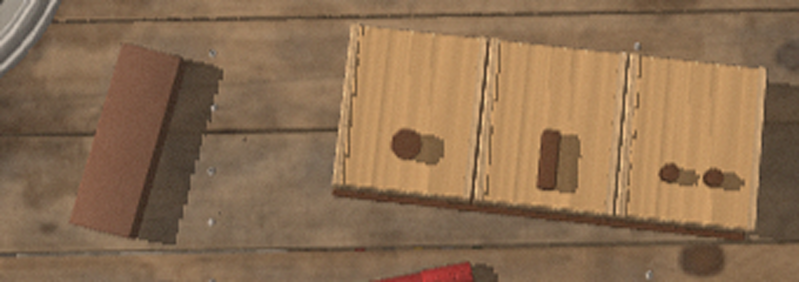

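Add to h.py:
```python
from scipy.spatial.transform import Rotation as Ro
def state():
    from cell import ctrl
    s=ctrl.observe(); w,x,y,z=s["tcp_rot"]; R=Ro.from_quat([x,y,z,w]); return s,np.array(s["ee_pos"]),R
def go(xyz,yawy):
    "tool pointing down, tool y at yawy deg; prints shift in tool axes (units of .08) and twist (units 30deg)"
    s,p,R=state(); a=np.radians(yawy)
    y=np.array([np.cos(a),np.sin(a),0]);z=np.array([0,0,-1.]);x=np.cross(y,z)
    Rt=Ro.from_matrix(np.c_[x,y,z]); tw=(R.inv()*Rt).as_rotvec()
    print("t",round(s["clock"],2),"pos",p.round(4),"F",np.round(s["force"],1),"w",round(s["gripper_width"],4))
    print("shift/.08",(R.inv().apply(np.array(xyz)-p)/.08).round(3),"in target frame",(Rt.inv().apply(np.array(xyz)-p)/.08).round(3),"twist/30deg",(tw/np.radians(30)).round(3))
```

```text
(no output)
```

Call:
drive_tool --hand '[0.6,0.6,0.6,0.6,0.6,0.6,0.6,0.6,0.6,0.6]' --xyz '[[-0.42,-0.42,0],[-0.42,-0.42,0],[-0.42,-0.42,0],[-0.42,-0.42,0],[-0.42,-0.42,0],[-0.42,-0.42,0],[-0.42,-0.42,0],[-0.42,-0.42,0],[-0.42,-0.42,0],[-0.42,-0.42,0]]' --twist '[[0,0,0],[0,0,0],[0,0,0],[0,0,0],[0,0,0],[0,0,0],[0,0,0],[0,0,0],[0,0,0],[0,0,0]]' --squeeze 15

```text
clock: 1.1
ee_pos: [0.3865, 0.0975, 0.2031]
tcp_rot: [-0.001, 0.138, 0.99, -0.002]
force: [1.9, 0.3, 0.1]
gripper_width: 0.0565
```

```bash
python3 -c "
from h import *
go([.469,-.053,.1],82.85)"
```

```text
t 1.1 pos [0.3865 0.0975 0.2031] F [1.9 0.3 0.1] w 0.0565
shift/.08 [-1.507 -1.522  1.295] in target frame [-1.258 -1.738  1.289] twist/30deg [-0.008 -0.002 -0.291]
```

Call:
drive_tool --hand '[0.6,0.6,0.6,0.6,0.6,0.6,0.6]' --xyz '[[0,0,0.12],[0,0,0.12],[-0.31,-0.43,0.2],[-0.31,-0.43,0.2],[-0.31,-0.43,0.3],[-0.31,-0.43,0.3],[0,0,0]]' --twist '[[0,0,-0.15],[0,0,-0.15],[0,0,0],[0,0,0],[0,0,0],[0,0,0],[0,0,0]]'

```text
clock: 1.8
ee_pos: [0.4724, -0.0628, 0.1004]
tcp_rot: [-0.0, 0.06, 0.998, -0.002]
force: [-1.0, 0.2, 0.3]
gripper_width: 0.0564
```

```bash
python3 -c "
from h import *
go([.469,-.053,.050],82.85)"
```

```text
t 1.8 pos [ 0.4724 -0.0628  0.1004] F [-1.   0.2  0.3] w 0.0564
shift/.08 [0.057 0.119 0.63 ] in target frame [0.057 0.117 0.63 ] twist/30deg [-0.007  0.     0.008]
```

Call:
drive_tool --hand '[0.6,0.6,0.6,0.6]' --xyz '[[0.06,0.12,0.2],[0,0,0.3],[0,0,0.13],[0,0,0]]' --twist '[[-0.007,0,0.008],[0,0,0],[0,0,0],[0,0,0]]'

```text
clock: 2.2
ee_pos: [0.4682, -0.0524, 0.0484]
tcp_rot: [-0.001, 0.064, 0.998, 0.0]
force: [-0.0, -0.2, 0.5]
gripper_width: 0.0568
```

```bash
python3 -c "
from h import *
from cell import ctrl
go([.469,-.053,.050],82.85)
c=ctrl.camera('top');cv2.imwrite('pics/t1.png',c['color'][:,:,::-1])
"
```

```text
t 2.2 pos [ 0.4682 -0.0524  0.0484] F [-0.  -0.2  0.5] w 0.0568
shift/.08 [-0.011 -0.006 -0.019] in target frame [-0.011 -0.006 -0.019] twist/30deg [ 0.001 -0.003 -0.005]
```

View pics/t1.png

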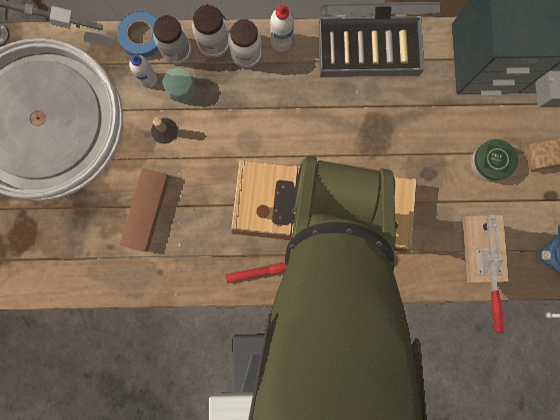

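The arm is over the bar lid, hiding the pull around (325,217), and the wrench force is near zero. I'll close on the bar.

Call:
drive_tool --hand '[0.1,0.1,0.1,0.1,0.1,0.1]' --xyz '[[0,0,-0.02],[0,0,0],[0,0,0],[0,0,0],[0,0,0],[0,0,0]]' --twist '[[0,0,0],[0,0,0],[0,0,0],[0,0,0],[0,0,0],[0,0,0]]' --squeeze 12

```text
clock: 2.85
ee_pos: [0.47, -0.0537, 0.0545]
tcp_rot: [0.002, 0.063, 0.998, -0.001]
force: [-3.1, -21.3, -3.5]
gripper_width: 0.0137
```

Call:
drive_tool --hand '[0.1,0.1,0.1]' --xyz '[[0,-0.01,0.03],[0,0,0],[0,0,0]]' --twist '[[0,0,0],[0,0,0],[0,0,0]]'

```text
clock: 3.15
ee_pos: [0.4709, -0.0541, 0.0532]
tcp_rot: [0.004, 0.063, 0.998, -0.001]
force: [-0.3, 0.4, -2.1]
gripper_width: 0.0136
```

```bash
python3 -c "
from h import *
go([.469,-.053,.051],82.85)
"
```

```text
t 3.15 pos [ 0.4709 -0.0541  0.0532] F [-0.3  0.4 -2.1] w 0.0136
shift/.08 [0.025 0.01  0.028] in target frame [0.025 0.01  0.028] twist/30deg [-0.002  0.014 -0.003]
```

Call:
drive_tool --hand '[0.1,0.1,0.1,0.1]' --xyz '[[-0.2,0,0],[-0.25,0,0],[-0.25,0,0],[-0.2,0,0]]' --twist '[[0,0.01,0],[0,0,0],[0,0,0],[0,0,0]]'

```text
clock: 3.55
ee_pos: [0.5423, -0.063, 0.0532]
tcp_rot: [-0.001, 0.063, 0.998, -0.0]
force: [-1.7, 1.9, 4.2]
gripper_width: 0.0136
```

```bash
python3 -c "
from h import *
go([.469+.125*.9922,-.053-.125*.1245,.052],82.85)
"
```

```text
t 3.55 pos [ 0.5423 -0.063   0.0532] F [-1.7  1.9  4.2] w 0.0136
shift/.08 [-0.638  0.012  0.014] in target frame [-0.638  0.011  0.015] twist/30deg [-0.002 -0.004 -0.003]
```

Call:
drive_tool --hand '[0.1,0.1,0.1,0.1,0.1]' --xyz '[[-0.25,0,0],[-0.2,0,0],[-0.15,0,0],[-0.05,0,0],[-0.04,0,0]]' --twist '[[0,0,0],[0,0,0],[0,0,0],[0,0,0],[0,0,0]]'

```text
clock: 4.05
ee_pos: [0.5972, -0.07, 0.0526]
tcp_rot: [-0.005, 0.063, 0.998, -0.0]
force: [-13.8, 2.2, 8.8]
gripper_width: 0.0135
```

```bash
python3 -c "
from h import *
go([.469+.125*.9922,-.053-.125*.1245,.052],82.85)
"
```

```text
t 4.05 pos [ 0.5972 -0.07    0.0526] F [-13.8   2.2   8.8] w 0.0135
shift/.08 [0.053 0.011 0.009] in target frame [0.053 0.011 0.008] twist/30deg [-0.002 -0.021 -0.003]
```

Call:
drive_tool --hand '[0.5,0.5,0.5,0.5,0.5,0.5,0.5,0.5,0.5,0.5,0.5,0.5,0.5]' --xyz '[[0.01,0,0],[0,0,0],[0,0,0],[0,0,-0.3],[0,0,-0.5],[0,0,-0.5],[0.4,0.4,0],[0.4,0.4,0],[0.4,0.4,0],[0.4,0.4,0],[0.3,0.4,0],[0.3,0.4,0],[0,0,0]]' --twist '[[0,0,0],[0,0,0],[0,0,0],[0,0,0],[0,0,0],[0,0,0],[0,0,0],[0,0,0],[0,0,0],[0,0,0],[0,0,0],[0,0,0],[0,0,0]]'

```text
clock: 5.35
ee_pos: [0.4403, 0.1485, 0.1623]
tcp_rot: [-0.003, 0.065, 0.998, 0.0]
force: [0.2, -0.3, -0.1]
gripper_width: 0.047
```

```bash
python3 -c "
from h import *
from cell import ctrl
go([.497,-.057,.15],82.85)
c=ctrl.camera('top');cv2.imwrite('pics/t2.png',c['color'][:,:,::-1]);np.savez('top2.npz',**c)
"
```

```text
t 5.35 pos [0.4403 0.1485 0.1623] F [ 0.2 -0.3 -0.1] w 0.047
shift/.08 [-1.035 -2.456  0.147] in target frame [-1.023 -2.46   0.154] twist/30deg [ 0.    -0.013 -0.009]
```

View pics/t2.png

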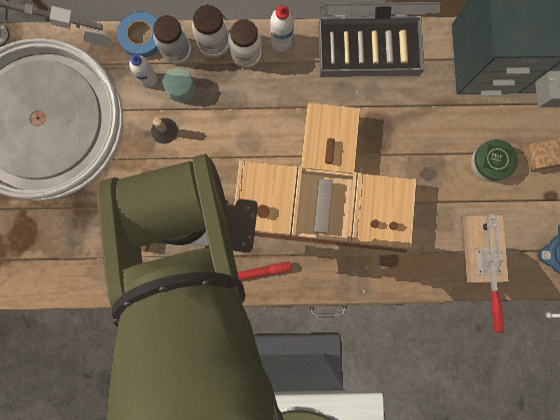

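The lid is fully open, with the bar now at (330,150). The grey stick is in the compartment at about (323,207). I'll measure it.

Run:
```python
from h import *
c=dict(np.load("top2.npz"));W=world(c);ok=c["range_z"]>0
hsv=cv2.cvtColor(c["color"],cv2.COLOR_RGB2HSV)
print(hsv[207,323],W[207,323],hsv[195,309])
roi=np.zeros(ok.shape,bool);roi[174:238,304:348]=1
for nm,m in (("sat",roi&(hsv[:,:,1]<50)),("depth",roi&ok&(W[:,:,2]>.026)&(W[:,:,2]<.04)&(hsv[:,:,1]<70))):
    n,l,st,_=cv2.connectedComponentsWithStats(m.astype(np.uint8));i=1+np.argmax(st[1:,4]);mm=l==i
    v,u=np.nonzero(mm);P=ray(c,np.c_[u,v],.035)[:,:2]
    print(nm,st[i],cv2.minAreaRect((P*1000).astype(np.float32)),np.median(W[mm&ok],0))
```

```text
[ 15  40 140] [ 0.49183527 -0.056094    0.03362988] [ 15  98 140]
sat [314 179  18  54 708] ((494.15521240234375, -55.761680603027344), (24.908967971801758, 99.11177825927734), 82.8823471069336) [ 0.49339084 -0.05554364  0.03486342]
depth [314 179  19  54 713] ((494.8022766113281, -56.194053649902344), (25.247787475585938, 98.92686462402344), 82.88079071044922) [ 0.49389195 -0.05620695  0.03487286]
```

Call:
drive_tool --hand '[0.5,0.5,0.5,0.5,0.5,0.5,0.5]' --xyz '[[-0.2,-0.5,0],[-0.2,-0.5,0],[-0.2,-0.5,0],[-0.2,-0.5,0],[-0.2,-0.4,0.2],[0,0,0.2],[0,0,0]]' --twist '[[0,-0.01,-0.01],[0,0,0],[0,0,0],[0,0,0],[0,0,0],[0,0,0],[0,0,0]]'

```text
clock: 6.1
ee_pos: [0.5003, -0.0676, 0.1301]
tcp_rot: [0.002, 0.063, 0.998, -0.001]
force: [0.4, 0.7, 1.0]
gripper_width: 0.0471
```

```bash
python3 -c "
from h import *
go([.4945,-.0563,.018],82.85)
"
```

```text
t 6.1 pos [ 0.5003 -0.0676  0.1301] F [0.4 0.7 1. ] w 0.0471
shift/.08 [0.095 0.133 1.401] in target frame [0.09  0.132 1.402] twist/30deg [-0.002  0.007 -0.003]
```

Call:
drive_tool --hand '[0.5,0.5,0.5,0.5,0.5]' --xyz '[[0.09,0.13,0.3],[0,0,0.3],[0,0,0.2],[0,0,0],[0,0,0]]' --twist '[[0,0.007,-0.003],[0,0,0],[0,0,0],[0,0,0],[0,0,0]]'

```text
clock: 6.6
ee_pos: [0.4961, -0.0585, 0.0677]
tcp_rot: [0.002, 0.063, 0.998, -0.001]
force: [1.1, -0.1, 0.6]
gripper_width: 0.047
```

```bash
python3 -c "
from h import *
go([.4945,-.0563,.018],82.85)
"
```

```text
t 6.6 pos [ 0.4961 -0.0585  0.0677] F [ 1.1 -0.1  0.6] w 0.047
shift/.08 [0.026 0.026 0.621] in target frame [0.024 0.025 0.622] twist/30deg [-0.004  0.008 -0.003]
```

Call:
drive_tool --hand '[0.5,0.5,0.5,0.5,0.5]' --xyz '[[0.03,0.03,0.1],[0,0,0.2],[0,0,0.2],[0,0,0.1],[0,0,0]]' --twist '[[0,0.008,0],[0,0,0],[0,0,0],[0,0,0],[0,0,0]]'

```text
clock: 7.1
ee_pos: [0.4962, -0.0559, 0.0218]
tcp_rot: [0.003, 0.063, 0.998, -0.001]
force: [0.5, 0.1, -0.2]
gripper_width: 0.0468
```

```bash
python3 -c "
from h import *
go([.4945,-.0563,.018],82.85)
"
```

```text
t 7.1 pos [ 0.4962 -0.0559  0.0218] F [ 0.5  0.1 -0.2] w 0.0468
shift/.08 [ 0.021 -0.008  0.047] in target frame [ 0.021 -0.008  0.047] twist/30deg [-0.005  0.012 -0.002]
```

Call:
drive_tool --hand '[0.5,0.2,0.2,0.2,0.2,0.2]' --xyz '[[0.02,0,0.07],[0,0,0],[0,0,0],[0,0,0],[0,0,0],[0,0,0]]' --twist '[[0,0.01,0],[0,0,0],[0,0,0],[0,0,0],[0,0,0],[0,0,0]]' --squeeze 20

```text
clock: 7.7
ee_pos: [0.4956, -0.0558, 0.0179]
tcp_rot: [0.002, 0.063, 0.998, -0.001]
force: [-0.3, -0.4, -1.0]
gripper_width: 0.0245
```

```bash
python3 -c "
from h import *
go([.4945,-.0563,.10],82.85)
"
```

```text
t 7.7 pos [ 0.4956 -0.0558  0.0179] F [-0.3 -0.4 -1. ] w 0.0245
shift/.08 [ 0.009 -0.011 -1.026] in target frame [ 0.013 -0.008 -1.026] twist/30deg [-0.005  0.006 -0.002]
```

Call:
drive_tool --hand '[0.2,0.2,0.2,0.2,0.2,0.2,0.2,0.2,0.2]' --xyz '[[0,0,-0.15],[0,0,-0.35],[0,0,-0.45],[0,0,-0.4],[0,0.3,0],[0,0.5,0],[0,0.5,0],[0,0.5,0],[0,0.5,0]]' --twist '[[0,0,0],[0,0,0],[0,0,0],[0,0,0],[0,0,0],[0,0,0],[0,0,0],[0,0,0],[0,0,0]]'

```text
clock: 8.6
ee_pos: [0.5191, 0.1295, 0.1383]
tcp_rot: [0.004, 0.067, 0.998, -0.001]
force: [0.5, -0.8, -1.1]
gripper_width: 0.0248
```

```bash
python3 -c "
from h import *
go([.496,.278,.10],74.8)
"
```

```text
t 8.6 pos [0.5191 0.1295 0.1383] F [ 0.5 -0.8 -1.1] w 0.0248
shift/.08 [0.538 1.802 0.47 ] in target frame [0.766 1.715 0.478] twist/30deg [-0.002  0.016  0.252]
```

Call:
drive_tool --hand '[0.2,0.2,0.2,0.2,0.2,0.2,0.2]' --xyz '[[0,0,0],[0.2,0.45,0],[0.2,0.45,0],[0.2,0.45,0.1],[0.1,0.3,0.2],[0,0,0.1],[0,0,0]]' --twist '[[0,0.015,0.25],[0,0,0],[0,0,0],[0,0,0],[0,0,0],[0,0,0],[0,0,0]]'

```text
clock: 9.3
ee_pos: [0.4985, 0.282, 0.1117]
tcp_rot: [0.002, 0.132, 0.991, 0.001]
force: [-0.1, -0.3, -1.9]
gripper_width: 0.0251
```

```bash
python3 -c "
from h import *
go([.496,.278,.036],74.8)
"
```

```text
t 9.3 pos [0.4985 0.282  0.1117] F [-0.1 -0.3 -1.9] w 0.0251
shift/.08 [ 0.021 -0.058  0.946] in target frame [ 0.017 -0.056  0.947] twist/30deg [0.004 0.008 0.001]
```

Call:
drive_tool --hand '[0.2,0.2,0.2,0.2,0.2]' --xyz '[[0.02,-0.06,0.2],[0,0,0.3],[0,0,0.25],[0,0,0.08],[0,0,0]]' --twist '[[0,0.008,0],[0,0,0],[0,0,0],[0,0,0],[0,0,0]]'

```text
clock: 9.8
ee_pos: [0.4985, 0.2741, 0.0489]
tcp_rot: [0.002, 0.134, 0.991, 0.002]
force: [0.4, 0.2, -0.9]
gripper_width: 0.0247
```

```bash
python3 -c "
from h import *
from cell import ctrl
go([.496,.278,.034],74.8)
c=ctrl.camera('scene');cv2.imwrite('pics/s3.png',cv2.resize(c['color'][200:330,80:280],None,fx=4,fy=4)[:,:,::-1])
"
```

```text
t 9.8 pos [0.4985 0.2741 0.0489] F [ 0.4  0.2 -0.9] w 0.0247
shift/.08 [0.044 0.038 0.186] in target frame [0.043 0.039 0.186] twist/30deg [ 0.009  0.008 -0.007]
```

View pics/s3.png

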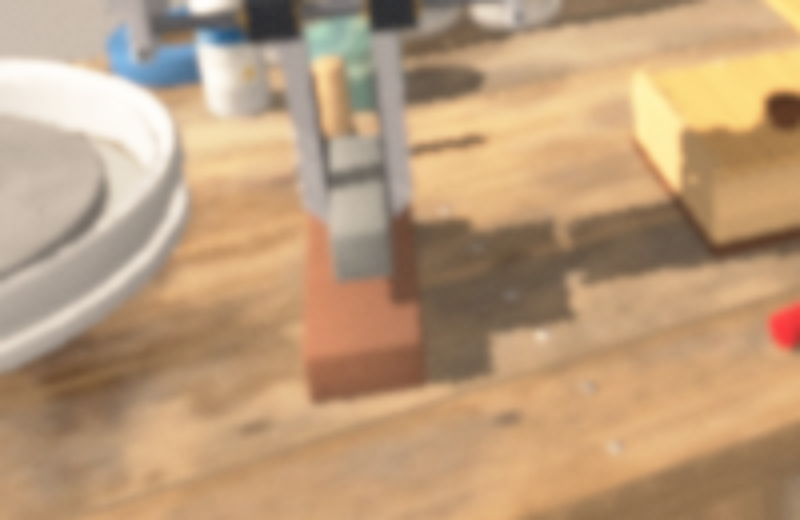

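The stick is held level at about (355,220) in the crop, aligned above the stone and roughly central. Lowering in small steps.

Call:
drive_tool --hand '[0.2,0.2,0.2,0.2]' --xyz '[[0.04,0.04,0.06],[0,0,0.06],[0,0,0.02],[0,0,0]]' --twist '[[0.01,0.01,-0.007],[0,0,0],[0,0,0],[0,0,0]]'

```text
clock: 10.25
ee_pos: [0.4977, 0.2788, 0.0404]
tcp_rot: [0.001, 0.132, 0.991, 0.001]
force: [0.3, -0.5, -1.8]
gripper_width: 0.0247
```

```bash
python3 -c "
from h import *
go([.496,.278,.034],74.8)
"
```

```text
t 10.25 pos [0.4977 0.2788 0.0404] F [ 0.3 -0.5 -1.8] w 0.0247
shift/.08 [ 0.018 -0.015  0.08 ] in target frame [ 0.018 -0.015  0.08 ] twist/30deg [0.005 0.004 0.   ]
```

Call:
drive_tool --hand '[0.2,0.2,0.2,0.2]' --xyz '[[0.01,-0.01,0.04],[0,0,0.03],[0,0,0.03],[0,0,0]]' --twist '[[0,0,0],[0,0,0],[0,0,0],[0,0,0]]'

```text
clock: 10.65
ee_pos: [0.497, 0.2784, 0.0326]
tcp_rot: [0.002, 0.132, 0.991, 0.001]
force: [-0.3, -0.3, 1.1]
gripper_width: 0.0249
```

Contact made: the force sign flipped at the expected height. Releasing and retreating straight up.

Call:
drive_tool --hand '[0.4,0.5,0.5,0.5,0.5,0.5,0.5,0.5,0.5,0.5,0.5,0.5]' --xyz '[[0,0,0],[0,0,0],[0,0,0],[0,0,-0.1],[0,0,-0.3],[0,0,-0.5],[0,0,-0.5],[0,0,-0.4],[0.5,0.2,0],[0.5,0.3,0],[0.2,0.5,0],[0,0.5,0]]' --twist '[[0,0,0],[0,0,0],[0,0,0],[0,0,0],[0,0,0],[0,0,0],[0,0,0],[0,0,0],[0,0,0],[0,0,0],[0,0,0],[0,0,0]]'

```text
clock: 11.85
ee_pos: [0.4333, 0.4199, 0.1896]
tcp_rot: [0.004, 0.135, 0.991, 0.003]
force: [-0.1, -0.1, -0.1]
gripper_width: 0.0465
```

Call:
drive_tool --hand '[0.5,0.5,0.5,0.5]' --xyz '[[0.3,0.5,0],[0.3,0.5,0],[0.2,0.4,0],[0,0,0]]' --twist '[[0,0,0],[0,0,0],[0,0,0],[0,0,0]]'

```text
clock: 12.25
ee_pos: [0.3989, 0.5531, 0.1923]
tcp_rot: [0.004, 0.134, 0.991, 0.004]
force: [-0.6, -0.9, -0.6]
gripper_width: 0.0471
```

Run:
```python
from h import *
from cell import ctrl
go([.2,.5,.2],74.8)
c=ctrl.camera('top');cv2.imwrite('pics/t4.png',c['color'][:,:,::-1]);np.savez('top4.npz',**c)
```

```text
t 12.25 pos [0.3989 0.5531 0.1923] F [-0.6 -0.9 -0.6] w 0.0471
shift/.08 [ 2.22  -1.299 -0.125] in target frame [ 2.225 -1.293 -0.096] twist/30deg [ 0.019  0.014 -0.006]
```

View pics/t4.png

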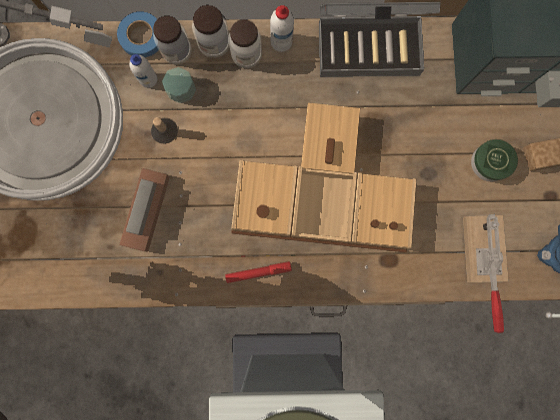

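The stick lies on the stone at (147,208), the bar lid is open and the other two look shut. I'll check the numbers.

Run:
```python
from h import *
c=dict(np.load("top4.npz"));W=world(c);ok=c["range_z"]>0
def rect(m,name,z):
    n,l,st,_=cv2.connectedComponentsWithStats(m.astype(np.uint8));i=1+np.argmax(st[1:,4]);mm=l==i
    v,u=np.nonzero(mm);P=ray(c,np.c_[u,v],z)[:,:2]
    print(name,np.round(np.hstack([np.hstack(x) for x in cv2.minAreaRect((P*1000).astype(np.float32))]),1),np.round(np.median(W[mm&ok],0),4))
def R(a,b,x,y): r=np.zeros(ok.shape,bool);r[a:b,x:y]=1;return r&ok
Z=W[:,:,2]
rect(R(160,260,110,180)&(Z>.042),"stick",.05)
rect(R(160,260,110,180)&(Z>.016),"stone(outline)",.025)
rect(R(135,170,318,342)&(Z>.053),"bar",.061)
rect(R(195,240,250,280)&(Z>.053),"knob",.061)
rect(R(195,240,368,382)&(Z>.053),"stud",.061)
rect(R(195,240,385,402)&(Z>.053),"stud",.061)
```

```text
Traceback (most recent call last):
TypeError: arrays to stack must be passed as a "sequence" type such as list or tuple.
```

Run:
```python
from h import *
c=dict(np.load("top4.npz"));W=world(c);ok=c["range_z"]>0
hsv=cv2.cvtColor(c["color"],cv2.COLOR_RGB2HSV)
def rect(m,name,z):
    n,l,st,_=cv2.connectedComponentsWithStats(m.astype(np.uint8));i=1+np.argmax(st[1:,4]);mm=l==i
    v,u=np.nonzero(mm);P=ray(c,np.c_[u,v],z)[:,:2]
    print(name,cv2.minAreaRect((P*1000).astype(np.float32)),np.round(np.median(W[mm&ok],0),4))
def R(a,b,x,y): r=np.zeros(ok.shape,bool);r[a:b,x:y]=1;return r&ok
Z=W[:,:,2]
rect(R(160,260,110,180)&(Z>.042),"stick",.05)
rect(R(160,260,110,180)&(Z>.016),"stone(outline)",.025)
rect(R(135,170,318,342)&(Z>.053),"bar",.061)
rect(R(195,240,250,280)&(Z>.053),"knob",.061)
rect(R(195,240,368,382)&(Z>.053),"stud",.061)
rect(R(195,240,385,402)&(Z>.053),"stud",.061)
```

```text
stick ((496.87872314453125, 277.58782958984375), (26.813993453979492, 99.40044403076172), 74.65901947021484) [0.4968 0.278  0.0498]
stone(outline) ((495.2044982910156, 277.44866943359375), (52.14155578613281, 149.19403076171875), 74.87556457519531) [0.4926 0.2744 0.0265]
bar ((593.0026245117188, -68.7513656616211), (14.269613265991211, 46.013511657714844), 82.06747436523438) [ 0.5931 -0.0688  0.0609]
knob ((483.51666259765625, 55.58749771118164), (22.866018295288086, 22.097097396850586), 17.621152877807617) [0.4829 0.0561 0.0603]
stud ((458.6268310546875, -144.63050842285156), (12.53242301940918, 12.776256561279297), 87.51625061035156) [ 0.4578 -0.1448  0.0605]
stud ((454.46649169921875, -178.46864318847656), (12.528718948364258, 12.689993858337402), 87.211669921875) [ 0.4537 -0.1782  0.0606]
```

All checks are within limits, so I'm handing it in.

```bash
python3 -c "
from cell import ctrl
print(ctrl.sign_off())"
```

```text
the job is handed in; nothing more can be done
None
```

The dressing stick is lying lengthwise on the middle of the oil stone, and the bar lid is left fully open. I handed the job in at about 12.3 s of the 53 s allowed; no verdict is reported.

I gripped the bar pull, slid that lid back to its stop, lifted the stick out and set it on the stone. Then I released it and moved the arm well clear.

Last checks, from the top camera (good to about 2 mm):

| Item | Measured | Limit |
|---|---|---|
| Stick centre from stone centre | about 2 mm | 15 mm across, 30 mm along |
| Stick angle to stone length | about 0.2° | 15° |
| Stick top height | 50 mm, so it lies flat on the 25 mm stone | – |
| Stone movement | under 1 mm | 30 mm |
| Bar lid opening | about 124 mm | over 95 mm |
| Knob and studs lids movement | well under 1 mm | 15 mm |

No final check failed or disagreed. When the gripper first closed on the bar it was slightly off centre and pushed sideways with about 21 N. I eased that off before sliding the lid.

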